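# Reset the hob's power limit and slide the power up to it

## Task

On the sloping control desk beside the burners, lift the red limit stop out of its slot and drop it fully home in the slot marked with the green tag. Then slide the black power slider up from the low-power side (right-hand, seen from the robot) until it rests against the stop, with the stop still seated, and let go; if it stands in the way at first, slide it down out of the way before moving the stop. Leave the bowls, canister, funnel, spoon and jar where they stand.

Things in the scene. Friction and masses are not known exactly. Their poses are not given: they have to be found in the camera images.
- console: White fixed control desk, 400 mm wide (its y). Origin on the table under the mid line of its sloping panel; x points to its back (the high side), y left along the track, z up; it turns about z only. Two posts at the back, x 85, y +-185 mm, carry a wooden shelf.
- panel (a point): Middle of the panel surface, 70 mm over the desk's origin; axes as the desk's. The panel (170 mm up the slope) rises towards +x at 35 degrees: 'up-slope' is (cos35, 0, sin35), 'normal' (out of the panel) is (-sin35, 0, cos35). The slider's track is the line through this point along y.
- slots (a point): Middle slot, on the panel surface, at desk y = 50 mm; axes as the desk's. Slots are 40 mm apart: y = -30, 10, 50, 90, 130. Each is a gap, 16 mm wide in y and open at the top, in two aluminium combs along the track (25 to 41 mm from it up- and down-slope, 16 mm high along the normal). Outer walls close the slots 37 mm from the track.
- shelf_edge (a point): Middle of the lower front edge of the wooden shelf over the desk: desk x = -5, z = 195 mm; axes as the desk's. Shelf 400 mm wide, 115 mm deep towards +x, 14 mm thick. It leaves no room for a gripper pointing straight down at slider or stop: come in along the panel's normal, the tool leaning about 35 degrees towards the robot's side.
- fader (a joint): Travel of the black slider along the track in m: 0 at the right-hand (-y) end, growing to +y (more power) up to 0.25. The slider's centre lies at desk y = -130 mm + travel. About 2.5 N of friction; it stays where it is left. It starts to the right (-y) of the stop, at times only 24 mm from it and at times over or past the green slots, and it cannot pass the stop.
- fader_grip (a point): Point inside the black slider cap, on its centre lines, 40 mm above the panel along the normal. Axes as the desk's. The cap is a block 20 mm along the slope, 30 mm along y, from 6 to 50 mm above the panel along the normal.
- stop_grip (a point): In the head of the loose red stop (70 g), 40 mm over its feet along the normal; axes as the desk's. Stop 12 mm thick (y). Head to grip: 28 mm along the slope, 26 to 52 mm over the feet. Below it a 70 mm bar along the slope (12 to 26 mm up) bridges the track on a 10 mm long foot at each end, standing on the panel in the slots. Free when lifted 16 mm. The slider touches it at 21 mm between centres.
- green_tag (a point): Middle of the top of the green tag (18 x 18 x 2 mm) on the panel, just down-slope of the slots to use: same y as those slots, 56 mm down-slope of the track. Axes as the desk's. Other slots have small grey pips or nothing; the stop never starts in the green slots.
- bowls: Stack of three ceramic bowls, 100 mm across, 70 mm high, on the shelf; origin under its middle. Leave alone.
- bowl: Single blue bowl, 100 mm across, 45 mm high, on the shelf; origin under its middle. Leave alone.
- canister: Closed aluminium tea canister, 75 mm across, 122 mm high, by one end of the desk; origin under its middle. Leave alone.
- funnel: Yellow plastic funnel standing mouth down, 94 mm across, 105 mm high, by the other end of the desk; origin under its middle. Leave alone.
- spoon: Wooden spoon, 260 mm long, lying on the table in front of the desk (robot's side). Leave alone.
- jar: Small glass jar, 44 mm across, 65 mm high, in front of the desk's left end; origin under its middle. Leave alone.
- stop: The loose red stop as a whole; origin between its feet, level with their undersides (on the panel's mid line when seated).
There are look-alikes about, which are no part of the job. There is more than one size of the stop; the job needs the smallest.

How it is judged:
By the outcome, as a careful person would: the job done as asked, in the order asked, and still so for the second after the job is handed in, with the robot touching nothing.
It also fails if it takes over 64 s, if anything falls off the work surface, if the arm or the gripper's body presses on something with over 40 N, if the wrist force passes 120 N, or if a joint passes its speed limit or range.

## Robot

A 6-joint arm with a two-finger parallel gripper is mounted at the origin on the work surface. World frame = base frame: x ahead of the robot, y to its left, z up, the work surface at z = 0. Lengths are in mm, angles in degrees, forces in N, time in s.
With the tool pointing down it reaches from about 350 to 850 mm from the base axis. Payload 8.1 kg.
Tool frame: the origin (TCP) lies at the very end of the fingers, on their centre line; the grasp point (between the pads) lies 19 mm behind it (r.grip_depth is the distance from the TCP to the grasp point, in mm); y points along the fingers, z is the direction in which the jaws open and shut, and the axes are right-handed (so a half turn about y gives the same grasp; the last joint's range is limited). The gripper opens to 85 mm and grips with 20 to 120 N. Pads are 22 mm wide; open, the fingers measure 114 mm over their backs; the gripper's body (76 mm by 85 mm) begins 54 mm behind the grasp point. The pads swing forward as they close: fully open they stand 13 mm farther back than shut.
Start: joints at [-70.038, 7.471, 85.268, -0, 87.261, -4.893], TCP at [252.213, -544.421, 231.292] pointing down, gripper open.
Joint ranges: [-169.43, 169.43], [-51.17, 129.36], [1.28, 143.12], [-76.62, 256.62], [0, 156.53], [-152.29, 152.29]. Speed limits (degrees/s): [136.94, 136.94, 159.86, 180, 180, 180].

## Interface

Orientations are given as [roll, pitch, yaw] about the fixed x, y, z axes, in that order (R = Rz(yaw) Ry(pitch) Rx(roll)).
In Python, from bench import readout, eyes, r gives the robot as it stands. The module is installed in compiled form; this text tells all that it offers.
- The arm moves only by the tool move_arm, never from a script. Its argument "motion" is text: rows parted by semicolons, each of 6 numbers parted by spaces: the shift along the world's x, y, z in cm, then the turn, a rotation vector about the world's x, y, z in degrees. A call has 1 to 10 rows; each row is the pose to reach, as a shift and turn from the pose commanded when the call began; what a row does not reach only later rows make up. A row lasts 1/12 s, in which the tool goes at most 41.7 mm and 7.16 degrees, less where a joint would pass 70% of its speed; a pose out of reach is approached as far as the arm can. A call with a gripper value outside its range is refused whole. "fingers" is the finger opening in cm, from 0 to 8.54, set as the call begins (left out, the last holds). The fingers move at their own pace and stop on an object; "squeeze" is the grip in N (left out, the last holds). Time passes only in rows, so rows that repeat a pose let the fingers close. It gives the time, the measured TCP pose, the force and the opening at its end, in the units of the state.
- readout.sense(): the state, without advancing time (a new reading comes with each control period).
- eyes.snapshot(name): name is "scene" or "top" or "wrist"; returns a dict with "image" (400x640x3 uint8, blue, green, red), "fx", "fy", "cx", "cy" (pixels), "world_to_cam" (4x4, takes a point from world to camera coordinates). Camera axes: x right, y down, z forward; pixel columns grow to the right and rows downward; lengths in mm; the calibration is good to about 2 mm. A picture is of the moment at which its call begins. There is no depth.
- r.hand_in(): hands the job in, once; it reports no verdict.
The state is a dict: "time": time; "joint_pos": joint angles; "qd": joint speeds; "joint_efforts": joint torques, N m; "tool_pos": TCP position; "tcp_rot": TCP orientation; "ft_force": force on the tool from outside, world axes, zero at the start; "wrist_torque": the same for the moment, N m; "finger_gap": finger opening in mm.
Only numpy, scipy, OpenCV 4.12 (cv2) and the standard library are available. Lean on these libraries where they do the work, as an engineer would, in place of code of your own. Each camera call takes 0.05 s, during which the arm holds its last target. There are 200 camera calls.

## Working session

There is one attempt and no reset: what is moved stays moved. The work goes in short steps, Python scripts to look and compute and a tool call to move; the robot and the scene stay as the last step left them, time stands still between calls to the robot, and variables do not carry over. Pictures are saved under pics/ and viewed, about 8 in all and at most 12, crops included, and the job is handed in when it is done.

Besides the shell and the picture viewer there is one more tool, called after "Emit:" as name(argument=value, ...) on one line, values as JSON. move_arm: Moves the arm, as the interface text tells. Its arguments: {"type":"object","properties":{"motion":{"type":"string"},"fingers":{"type":"number"},"squeeze":{"type":"number"}},"required":["motion"]}

```bash
mkdir -p pics; cat > h.py <<'E'
import numpy as np, cv2, pickle
from bench import readout, eyes, r
def snap(n,f):
    s=eyes.snapshot(n); cv2.imwrite(f'pics/{f}.png',s['image']); pickle.dump(s,open(f'pics/{f}.pkl','wb')); return s
def load(f): return pickle.load(open(f'pics/{f}.pkl','rb'))
def proj(s,p):
    p=np.atleast_2d(p); W=s['world_to_cam']; c=p@W[:3,:3].T+W[:3,3]
    return np.c_[s['fx']*c[:,0]/c[:,2]+s['cx'], s['fy']*c[:,1]/c[:,2]+s['cy']]
def ray(s,u,v):
    W=s['world_to_cam']; R=W[:3,:3]; d=R.T@np.array([(u-s['cx'])/s['fx'],(v-s['cy'])/s['fy'],1]); return -R.T@W[:3,3], d
E
python3 - <<'E'
from h import *
print(readout.sense())
a=[snap(n,n+'0') for n in('scene','top','wrist')]
for s in a: print(ray(s,320,200))
cv2.imwrite('pics/both.png',cv2.resize(np.vstack([a[0]['image'],a[1]['image']]),None,fx=.75,fy=.75))
E
```

```text
{'time': 0.0, 'joint_pos': array([-7.00388494e+01,  7.51435237e+00,  8.53300263e+01,  9.43701676e-04,
        8.72614092e+01, -4.89337638e+00]), 'qd': array([ 0.02892394, -0.09995225, -0.0606389 ,  0.02663707, -0.0493956 ,
       -0.02346299]), 'joint_efforts': array([ 2.73893005e-03, -5.69383013e+01, -5.00560176e+01,  2.42532060e-04,
        1.46260142e-02, -2.67733560e-05]), 'tool_pos': array([ 252.02301005, -543.89528386,  230.2451511 ]), 'tcp_rot': array([-9.01053219e+01,  9.96298521e-03, -1.55145528e+02]), 'ft_force': array([ 0.63096341, -0.10222445, -0.22448091]), 'wrist_torque': array([0.03492152, 0.04773721, 0.01326528]), 'finger_gap': 85.58763253772605}
(array([  29.7588002 ,  527.83003005, 1183.29390891]), array([ 0.39365331, -0.374802  , -0.83940009]))
(array([ 334.81480997,   96.26433834, 1216.42752183]), array([ 0.15907725, -0.02013912, -0.98713401]))
(array([ 314.98171053, -515.20608731,  373.47124259]), array([-0.23538784, -0.12370783, -0.96419772]))
```

View pics/both.png

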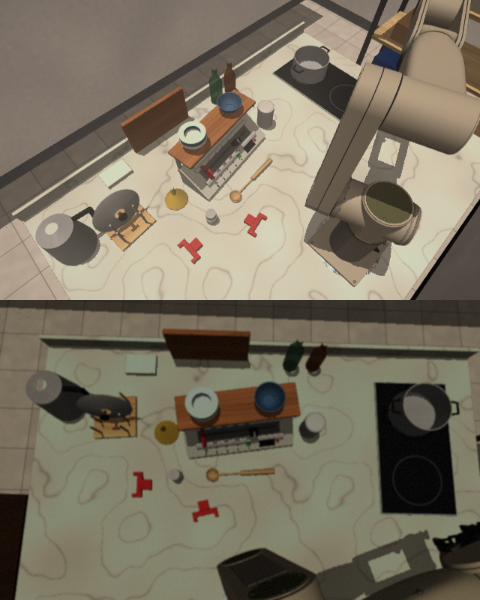

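```bash
python3 - <<'E'
from h import *
a=load('scene0')['image'][150:275,225:385]; b=load('top0')['image'][105:215,225:405]
a=cv2.resize(a,(800,625),interpolation=3)[:, :];b=cv2.resize(b,(720,440),interpolation=3)
b=cv2.convertScaleAbs(b,alpha=1.4)
cv2.imwrite('pics/c1.png',cv2.resize(a,(768,600)));cv2.imwrite('pics/c2.png',b)
E
```

```text
(no output)
```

View pics/c1.png

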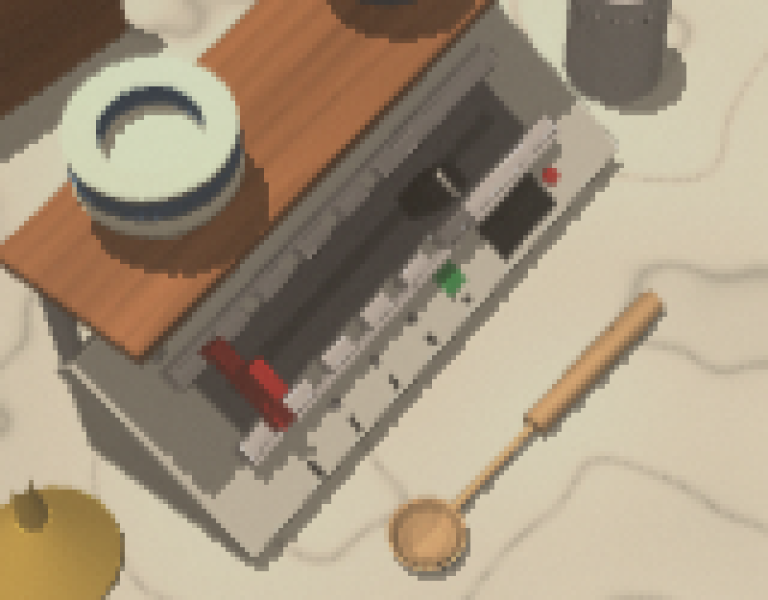

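View pics/c2.png

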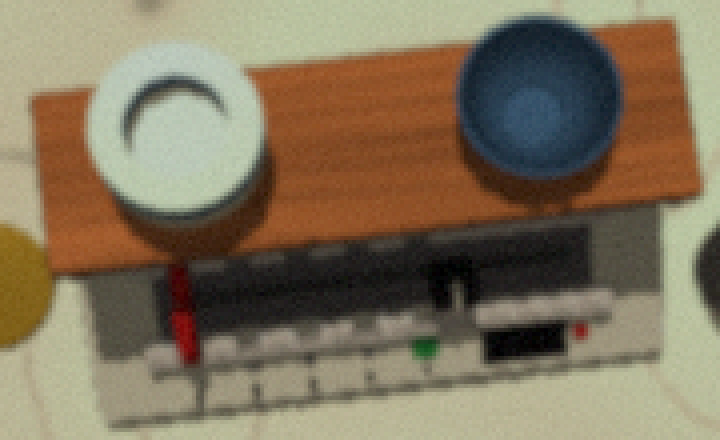

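```bash
cat > fit.py <<'E'
from h import *
from scipy.optimize import least_squares
S,T=load('scene0'),load('top0')
sc=lambda u,v:(225+u/4.8,150+v/4.8); tc=lambda u,v:(225+u/4,105+v/4)
c,s=np.cos(np.radians(35)),np.sin(np.radians(35))
def P(u,y,n): return [u*c-n*s,y,70+u*s+n*c]   # slope, y, normal
def W(d,p):
    cy,sy=np.cos(d[2]),np.sin(d[2]); p=np.atleast_2d(p)
    return np.c_[d[0]+cy*p[:,0]-sy*p[:,1], d[1]+sy*p[:,0]+cy*p[:,1], p[:,2]]
E
python3 - <<'E'
from fit import *
for gy in(-30,10):
    obs=[(T,tc(32,97),[110,200,209]),(T,tc(674,20),[110,-200,209]),(T,tc(702,200),[-5,-200,195]),(T,tc(52,275),[-5,200,195]),
     (S,sc(139,357),[-5,200,195]),(S,sc(450,278),P(-56,gy,2)),(T,tc(426,349),P(-56,gy,2))]
    f=lambda d:np.concatenate([(proj(k,W(d[:3],p))[0]-o) for k,o,p in obs])
    q=least_squares(f,[550,100,.1],x_scale=[100,100,.1])
    print(gy,q.x[:2],np.degrees(q.x[2]),np.round(q.fun.reshape(-1,2),1).tolist())
    d=q.x
    for y in (-30,10,50,90,130):
        print(y,'stop head top px scene/top crop',((proj(S,W(d,P(0,y,52)))[0]-[225,150])*4.8).round(),((proj(T,W(d,P(0,y,52)))[0]-[225,105])*4).round(),
        'cap',((proj(S,W(d,P(0,y,50)))[0]-[225,150])*4.8).round())
E
```

```text
-30 [590.41226803  77.69895319] 8.526866557870536 [[-0.2, -1.4], [1.1, -0.7], [0.3, 0.6], [0.2, 1.2], [-0.2, 1.8], [-0.3, -0.3], [-0.1, -0.4]]
-30 stop head top px scene/top crop [427. 203.] [428. 302.] cap [426. 203.]
10 stop head top px scene/top crop [388. 244.] [367. 309.] cap [387. 245.]
50 stop head top px scene/top crop [348. 286.] [306. 317.] cap [347. 287.]
90 stop head top px scene/top crop [307. 330.] [246. 324.] cap [306. 330.]
130 stop head top px scene/top crop [265. 375.] [184. 331.] cap [263. 375.]
10 [592.0621263   68.98001895] 9.594337924694365 [[2.7, -0.4], [3.5, -2.6], [3.6, -1.5], [4.0, 2.1], [3.0, 0.2], [-6.2, 6.1], [-10.9, 0.8]]
-30 stop head top px scene/top crop [435. 193.] [442. 299.] cap [434. 193.]
10 stop head top px scene/top crop [397. 234.] [381. 307.] cap [396. 235.]
50 stop head top px scene/top crop [358. 277.] [321. 316.] cap [357. 277.]
90 stop head top px scene/top crop [318. 321.] [260. 324.] cap [317. 321.]
130 stop head top px scene/top crop [277. 366.] [199. 333.] cap [276. 366.]
```

```bash
cat >> fit.py <<'E'
from scipy.spatial.transform import Rotation as Ro
d0=[590.4,77.7,np.radians(8.53)]
def Rt(d): 
    R=Ro.from_euler('z',d[2]).as_matrix(); y=R@[s,0,-c]; z=R@[0,1,0]; return np.c_[np.cross(y,z),y,z]
def go(d,u,y,n):   # TCP target in panel coords -> shift cm & rotvec from now
    st=readout.sense(); R0=Ro.from_euler('xyz',st['tcp_rot'],degrees=True).as_matrix()
    print('target',(u,y,n),'shift cm',((W(d,P(u,y,n))[0]-st['tool_pos'])/10).round(2),'rot',np.degrees(Ro.from_matrix(Rt(d)@R0.T).as_rotvec()).round(2))
def where(d):
    st=readout.sense(); p=st['tool_pos']-[d[0],d[1],0]; cy,sy=np.cos(d[2]),np.sin(d[2])
    x,y=cy*p[0]+sy*p[1],-sy*p[0]+cy*p[1]; z=p[2]-70
    print('t',st['time'],'u,y,n',np.round([x*c+z*s,y,-x*s+z*c],1),'F',st['ft_force'].round(1),'gap',st['finger_gap'].round(1),'q',st['joint_pos'].round(0))
E
python3 - <<'E'
from fit import *
go(d0,0,0,150); print(W(d0,P(0,0,150)))
E
```

```text
target (0, 0, 150) shift cm [25.33 60.89 -3.76] rot [-47.79 -14.45 156.7 ]
[[505.31524111  64.93844868 192.87280664]]
```

Emit:
move_arm(motion="2 3 1.5 0 0 7;4 6 3 0 0 14;6.5 9 4.5 0 0 21;9 12 6 0 0 28;11 15 7 0 0 35;13 18 7 0 0 42;15 21 7 0 0 49;17 24 7 0 0 56;19 27 7 0 0 63;20 30 7 0 0 70", fingers=0)

```text
time: 0.98
tool_pos: [453.5, -242.5, 300.9]
tcp_rot: [-90.0, 0.0, -84.8]
ft_force: [1.0, 0.3, -0.0]
finger_gap: 0.0
```

```bash
python3 - <<'E'
from fit import *
where(d0);go(d0,0,0,150)
E
```

```text
Traceback (most recent call last):
  File "fit.py", line 20, in where
    print('t',st['time'],'u,y,n',np.round([x*c+z*s,y,-x*s+z*c],1),'F',st['ft_force'].round(1),'gap',st['finger_gap'].round(1),'q',st['joint_pos'].round(0))
                                                                                                    ^^^^^^^^^^^^^^^^^^^^^^
AttributeError: 'float' object has no attribute 'round'
```

```bash
sed -i "s/st\['finger_gap'\].round(1)/round(st['finger_gap'],1)/" fit.py; python3 - <<'E'
from fit import *
where(d0);go(d0,0,0,150)
E
```

```text
t 0.9833 u,y,n [ -17.4 -296.4  294.1] F [ 1.   0.3 -0. ] gap 0.0 q [-34.  -7.  93.   0.  94. -39.]
target (0, 0, 150) shift cm [  5.19  30.74 -10.8 ] rot [-24.14 -30.75  90.09]
```

Emit:
move_arm(motion="0 3 0 -1.7 -2.2 6.3;0 6 0 -3.4 -4.3 12.6;0 9 0 -5.1 -6.5 18.9;0 12 0 -6.8 -8.6 25.2;0 15 0 -8.5 -10.8 31.5;0 18 0 -10.1 -12.9 37.8;1 21 0 -11.8 -15.1 44.1;1 24 0 -13.5 -17.2 50.5;1 27 0 -15.2 -19.4 56.8;1 29 0 -16.9 -21.5 63.1")

```text
time: 1.82
tool_pos: [461.8, 48.0, 301.2]
tcp_rot: [-82.9, -25.1, -22.1]
ft_force: [-0.0, -0.4, -0.7]
finger_gap: 0.1
```

```bash
python3 - <<'E'
from fit import *
where(d0);go(d0,0,0,150)
E
```

```text
t 1.8167 u,y,n [ 24.9 -10.3 264.8] F [-0.  -0.4 -0.7] gap 0.1 q [  2. -43. 122.  -4.  75. -67.]
target (0, 0, 150) shift cm [  4.35   1.69 -10.83] rot [-7.35 -9.13 26.94]
```

Emit:
move_arm(motion="1 0.5 -2 -1.5 -1.8 5.4;2 0.8 -4 -3 -3.7 10.8;3 1.2 -6 -4.4 -5.5 16.2;4 1.5 -8 -5.9 -7.3 21.5;4.35 1.69 -10.8 -7.35 -9.13 26.94;4.35 1.69 -10.8 -7.35 -9.13 26.94;4.35 1.69 -10.8 -7.35 -9.13 26.94")

```text
time: 2.4
tool_pos: [503.9, 61.9, 190.6]
tcp_rot: [-89.7, -34.6, 7.7]
ft_force: [-0.8, 0.1, 0.9]
finger_gap: 0.2
```

```bash
python3 - <<'E'
from fit import *
where(d0);go(d0,0,0,150)
s_=snap('wrist','w1'); cv2.imwrite('pics/w1v.png',cv2.resize(s_['image'],(800,500)))
print(ray(s_,320,200))
for y in(-30,50,130): print(y,proj(s_,W(d0,[P(-56,y,2),P(0,y,52)])).round())
E
```

```text
t 2.4 u,y,n [ -2.8  -2.8 149.2] F [-0.8  0.1  0.9] gap 0.2 q [  -4.  -43.  137.    8.   53. -104.]
target (0, 0, 150) shift cm [0.14 0.3  0.23] rot [-0.18 -0.42  0.68]
(array([366.0864711 ,  42.26849271, 268.73797819]), array([ 0.75608363,  0.12446786, -0.64283247]))
-30 [[280. 126.]
 [277. 211.]]
50 [[379. 125.]
 [389. 209.]]
130 [[479. 124.]
 [501. 208.]]
```

View pics/w1v.png

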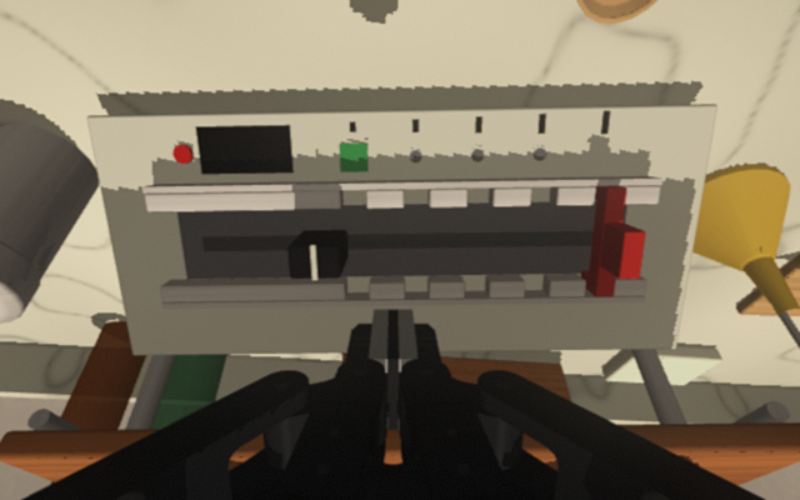

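```bash
python3 - <<'E'
from fit import *
go(d0,0,2,60);go(d0,0,2,20);go(d0,0,-72,20);go(d0,0,-72,80)
E
```

```text
target (0, 2, 60) shift cm [ 5.05  1.25 -7.47] rot [-0.17 -0.16  0.69]
target (0, 2, 20) shift cm [  7.32   1.59 -10.75] rot [-0.17 -0.16  0.69]
target (0, -72, 20) shift cm [  8.42  -5.72 -10.75] rot [-0.17 -0.16  0.69]
target (0, -72, 80) shift cm [ 5.02 -6.23 -5.83] rot [-0.17 -0.16  0.69]
```

Emit:
move_arm(motion="1.3 0.5 -2 -0.1 -0.2 0.7;2.6 0.8 -3.9 -0.1 -0.2 0.7;3.9 1.1 -5.8 -0.1 -0.2 0.7;5 1.3 -7.5 -0.1 -0.2 0.7;6.2 1.4 -9.2 -0.1 -0.2 0.7;7.3 1.6 -10.7 -0.1 -0.2 0.7;7.3 1.6 -10.7 -0.1 -0.2 0.7;7.3 1.6 -10.7 -0.1 -0.2 0.7")

```text
time: 3.12
tool_pos: [580.0, 79.0, 87.8]
tcp_rot: [-90.0, -35.1, 8.7]
ft_force: [-0.6, 0.4, 0.4]
finger_gap: -0.3
```

```bash
python3 - <<'E'
from fit import *
where(d0);go(d0,0,2,20);go(d0,0,-72,20)
E
```

```text
t 3.1167 u,y,n [ 1.9  2.8 20.4] F [-0.6  0.4  0.4] gap -0.3 q [  -1.  -17.  131.   10.   31. -107.]
target (0, 2, 20) shift cm [-0.12 -0.1  -0.14] rot [-0.03  0.11 -0.23]
target (0, -72, 20) shift cm [ 0.97 -7.42 -0.14] rot [-0.03  0.11 -0.23]
```

Now push the slider down gently, then lift and look.

Emit:
move_arm(motion="0.1 -1 -0.1 0 0 0;0.2 -1.8 -0.1 0 0 0;0.3 -2.6 -0.1 0 0 0;0.4 -3.4 -0.1 0 0 0;0.5 -4.2 -0.1 0 0 0;0.6 -5 -0.1 0 0 0;0.7 -5.8 -0.1 0 0 0;0.8 -6.6 -0.1 0 0 0;0.9 -7.4 -0.1 0 0 0;0.9 -7.4 -0.1 0 0 0")

```text
time: 3.95
tool_pos: [589.7, 3.6, 89.2]
tcp_rot: [-90.1, -35.4, 8.8]
ft_force: [0.1, -0.3, -0.3]
finger_gap: -0.1
```

```bash
python3 - <<'E'
from fit import *
where(d0);go(d0,0,-70,100);go(d0,0,100,150);go(d0,0,130,150)
E
```

```text
t 3.95 u,y,n [  1.5 -73.2  22.5] F [ 0.1 -0.3 -0.3] gap -0.1 q [ -12.  -15.  130.   22.   34. -125.]
target (0, -70, 100) shift cm [-4.56 -0.36  6.27] rot [ 0.04  0.38 -0.22]
target (0, 100, 150) shift cm [-9.92 16.03 10.36] rot [ 0.04  0.38 -0.22]
target (0, 130, 150) shift cm [-10.37  18.99  10.36] rot [ 0.04  0.38 -0.22]
```

Emit:
move_arm(motion="-1.2 0 1.6 0 0 0;-2.4 0 3.2 0 0 0;-4 -0.3 5.4 0 0 0;-5.5 0.5 7.4 0 0.4 -0.2;-7 3 9 0 0.4 -0.2;-8 6.5 10 0 0.4 -0.2;-9 10 10.4 0 0.4 -0.2;-9.5 13.5 10.4 0 0.4 -0.2;-10 16 10.4 0 0.4 -0.2;-10 16 10.4 0 0.4 -0.2", fingers=4)

```text
time: 4.78
tool_pos: [487.1, 169.3, 192.6]
tcp_rot: [-89.8, -35.0, 8.8]
ft_force: [-0.5, 0.1, 0.1]
finger_gap: 39.8
```

```bash
python3 - <<'E'
from fit import *
where(d0)
s_=snap('wrist','w2'); cv2.imwrite('pics/w2v.png',cv2.resize(s_['image'][40:300,0:520],(800,400)))
for y in(-100,-30,130): print(y,(proj(s_,W(d0,[P(-56,y,2),P(0,y,52)]))).round())
E
```

```text
t 4.7833 u,y,n [ -2.2 105.9 151.2] F [-0.5  0.1  0.1] gap 39.8 q [ 16. -40. 135.  -6.  50. -80.]
-100 [[ 58. 123.]
 [ 26. 208.]]
-30 [[145. 123.]
 [124. 208.]]
130 [[343. 124.]
 [347. 208.]]
```

View pics/w2v.png

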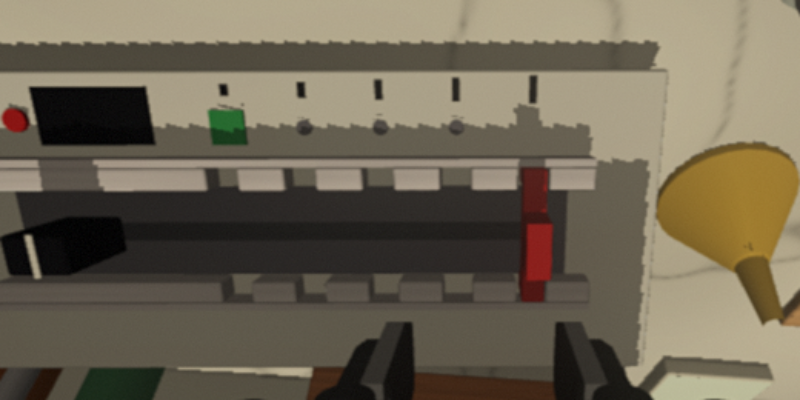

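```bash
python3 - <<'E'
from fit import *
s_=load('w2'); st=readout.sense(); R=Ro.from_euler('xyz',st['tcp_rot'],degrees=True).as_matrix(); t=st['tool_pos']
q=lambda p:((proj(s_,p)-[0,40])*1.5385).round()
print('tcp,+-20',q([t,t+R[:,2]*20,t-R[:,2]*20,t+20*R[:,2]+11*R[:,0],t+20*R[:,2]-11*R[:,0]]))
w1=load('w1'); s5=lambda u,v:(u/1.25,v/1.25); s6=lambda u,v:(u/1.5385,40+v/1.5385)
ow=[(w1,s5(354,157),P(-56,-30,2)),(s_,s6(228,127),P(-56,-30,2)),(w1,s5(628,253),P(0,130,52)),(s_,s6(538,252),P(0,130,52)),
 (s_,s6(666,71),P(-85,200,0)),(w1,s5(89,117),P(-85,-200,0)),(w1,s5(716,106),P(-85,200,0))]
ot=[(T,tc(32,97),[110,200,209]),(T,tc(674,20),[110,-200,209]),(T,tc(702,200),[-5,-200,195]),(T,tc(52,275),[-5,200,195]),
     (S,sc(139,357),[-5,200,195]),(S,sc(450,278),P(-56,-30,2)),(T,tc(426,349),P(-56,-30,2))]
for obs in(ow,ow[:4],ow+ot):
    f=lambda d:np.concatenate([(proj(k,W(d[:3],p))[0]-o) for k,o,p in obs])
    r_=least_squares(f,d0,x_scale=[100,100,.1]); print(r_.x[:2],np.degrees(r_.x[2]),r_.fun.reshape(-1,2).round(1).tolist())
E
```

```text
tcp,+-20 [[478. 346.]
 [547. 346.]
 [409. 346.]
 [546. 380.]
 [548. 311.]]
[590.13164889  79.66745336] 8.976713695462134 [[-0.9, 1.0], [-0.7, 1.2], [2.1, 4.5], [0.0, 2.9], [1.2, -1.5], [-3.1, 0.0], [1.0, -1.9]]
[588.93978778  79.5042699 ] 9.683424834369365 [[-1.7, 0.2], [-1.8, 0.4], [3.2, 2.0], [-0.2, 0.4]]
[590.07704934  79.48285306] 8.886323644880418 [[-1.0, 0.9], [-0.9, 1.1], [1.8, 4.6], [-0.2, 3.0], [1.0, -1.2], [-3.4, -0.4], [0.8, -1.7], [-1.2, -0.8], [0.0, -1.0], [-0.5, 0.2], [-0.5, 1.8], [-0.2, 2.5], [-0.6, 0.0], [-0.7, -0.4]]
```

```bash
sed -i 's/^d0=.*/d0=[590.3,78.2,np.radians(8.75)]/' fit.py; python3 - <<'E'
from fit import *
where(d0);go(d0,0,130,130);go(d0,0,130,70);go(d0,0,130,22)
E
```

```text
t 4.8333 u,y,n [ -2.3 104.  150.4] F [-0.3 -0.3 -0.4] gap 39.9 q [ 16. -40. 135.  -5.  51. -81.]
target (0, 130, 130) shift cm [ 0.95  2.77 -1.54] rot [-0.03 -0.09 -0.13]
target (0, 130, 70) shift cm [ 4.35  3.3  -6.46] rot [-0.03 -0.09 -0.13]
target (0, 130, 22) shift cm [  7.07   3.72 -10.39] rot [-0.03 -0.09 -0.13]
```

Emit:
move_arm(motion="0.5 1.5 -0.8 0 0 0;1 2.8 -1.5 0 -0.1 -0.1;2.1 3 -3.2 0 -0.1 -0.1;3.2 3.1 -4.8 0 -0.1 -0.1;4.3 3.3 -6.4 0 -0.1 -0.1;4.8 3.4 -7.1 0 -0.1 -0.1;4.8 3.4 -7.1 0 -0.1 -0.1;4.8 3.4 -7.1 0 -0.1 -0.1")

```text
time: 5.5
tool_pos: [536.0, 197.2, 118.7]
tcp_rot: [-90.0, -34.8, 8.4]
ft_force: [-0.2, 0.7, -0.2]
finger_gap: 40.0
```

```bash
python3 - <<'E'
from fit import *
where(d0);go(d0,0,130,22)
s_=snap('wrist','w3'); cv2.imwrite('pics/w3v.png',cv2.resize(s_['image'][80:340,120:520],(800,520)))
E
```

```text
t 5.5 u,y,n [ -1.2 125.9  60.2] F [-0.2  0.7 -0.2] gap 40.0 q [ 19. -21. 131. -10.  36. -73.]
target (0, 130, 22) shift cm [ 2.2   0.76 -3.06] rot [ 0.05 -0.21  0.35]
```

View pics/w3v.png

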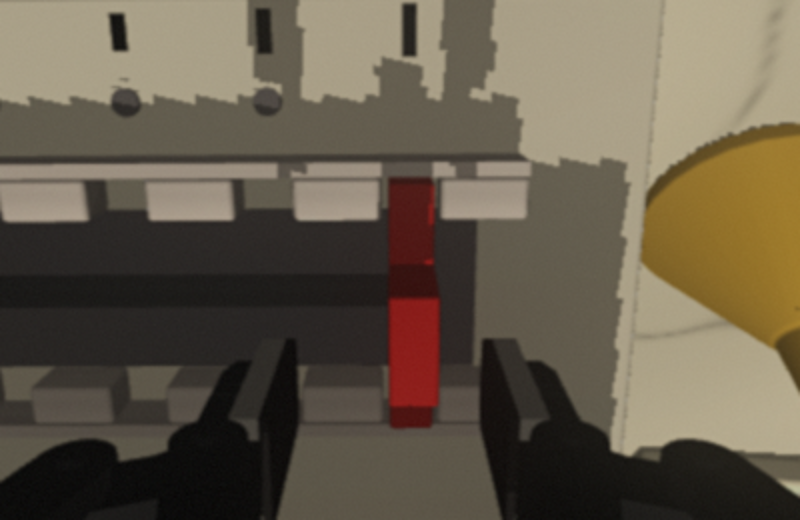

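Emit:
move_arm(motion="0.4 0.5 -0.6 0 -0.1 0.2;0.9 0.8 -1.3 0 -0.2 0.3;1.5 0.9 -2.2 0 -0.2 0.3;2.1 0.95 -3.05 0 -0.2 0.3;2.1 0.95 -3.05 0 -0.2 0.3;2.1 0.95 -3.05 0 -0.2 0.3")

```text
time: 6.05
tool_pos: [556.9, 207.6, 88.7]
tcp_rot: [-90.0, -35.0, 8.8]
ft_force: [-0.6, -0.3, 0.4]
finger_gap: 40.0
```

```bash
sed -i 's/^d0=.*/d0=[590.1,79.9,np.radians(8.75)]/' fit.py; python3 - <<'E'
from fit import *
where(d0);go(d0,0,130,22)
s_=snap('wrist','w4'); cv2.imwrite('pics/w4v.png',cv2.resize(s_['image'][80:340,120:520],(800,520)))
E
```

```text
t 6.05 u,y,n [ -0.2 131.3  23. ] F [-0.6 -0.3  0.4] gap 40.0 q [ 19. -14. 129. -12.  31. -71.]
target (0, 130, 22) shift cm [ 0.1  -0.12 -0.07] rot [ 0.03  0.05 -0.04]
```

View pics/w4v.png

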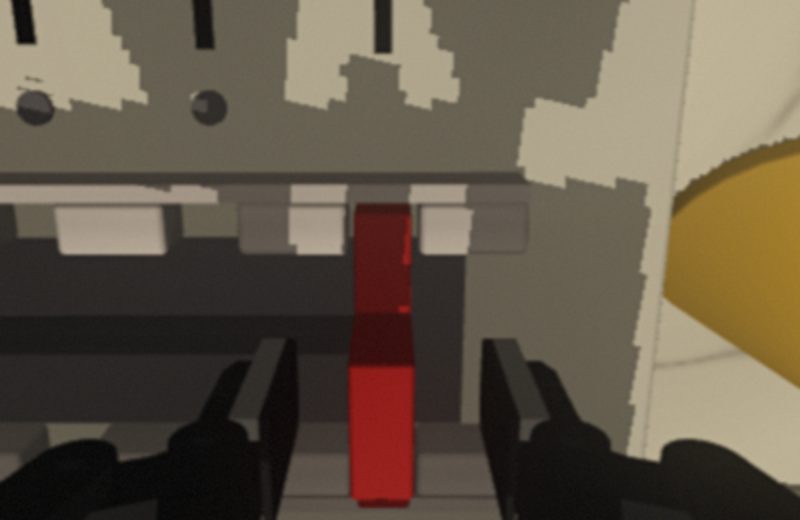

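Emit:
move_arm(motion="0.1 -0.12 -0.07 0 0 0;0.1 -0.12 -0.07 0 0 0;0.1 -0.12 -0.07 0 0 0;0.1 -0.12 -0.07 0 0 0;0.1 -0.12 -0.07 0 0 0;0.1 -0.12 -0.07 0 0 0;0.1 -0.12 -0.07 0 0 0;0.1 -0.12 -0.07 0 0 0", fingers=0, squeeze=40)

```text
time: 6.77
tool_pos: [558.0, 206.8, 88.2]
tcp_rot: [-90.1, -35.1, 8.9]
ft_force: [-7.2, -1.9, 6.5]
finger_gap: 11.6
```

```bash
python3 - <<'E'
from fit import *
where(d0);go(d0,0,130,22);go(d0,0,130,62);go(d0,0,-30,62)
E
```

```text
t 6.7667 u,y,n [  0.3 130.3  22. ] F [-7.2 -1.9  6.5] gap 11.6 q [ 19. -14. 129. -11.  31. -72.]
target (0, 130, 22) shift cm [-0.02 -0.04 -0.02] rot [ 0.03  0.09 -0.08]
target (0, 130, 62) shift cm [-2.29 -0.39  3.26] rot [ 0.03  0.09 -0.08]
target (0, -30, 62) shift cm [  0.15 -16.2    3.26] rot [ 0.03  0.09 -0.08]
```

Emit:
move_arm(motion="-0.6 -0.1 0.8 0 0 0;-1.1 -0.2 1.6 0 0 0;-1.7 -0.3 2.4 0 0 0;-2.3 -0.4 3.25 0 0 0;-2.3 -0.4 3.25 0 0 0;-2.3 -0.4 3.25 0 0 0")

```text
time: 7.27
tool_pos: [535.1, 203.0, 120.5]
tcp_rot: [-90.0, -35.1, 8.9]
ft_force: [0.1, 0.8, -1.0]
finger_gap: 11.2
```

```bash
python3 - <<'E'
from fit import *
where(d0);go(d0,0,-30,62)
s_=snap('wrist','w5'); cv2.imwrite('pics/w5v.png',cv2.resize(s_['image'][80:340,120:520],(800,520)))
E
```

```text
t 7.2667 u,y,n [ -0.2 130.   61.8] F [ 0.1  0.8 -1. ] gap 11.2 q [ 20. -21. 131. -10.  36. -73.]
target (0, -30, 62) shift cm [  2.44 -15.82   0.03] rot [ 0.    0.12 -0.09]
```

View pics/w5v.png

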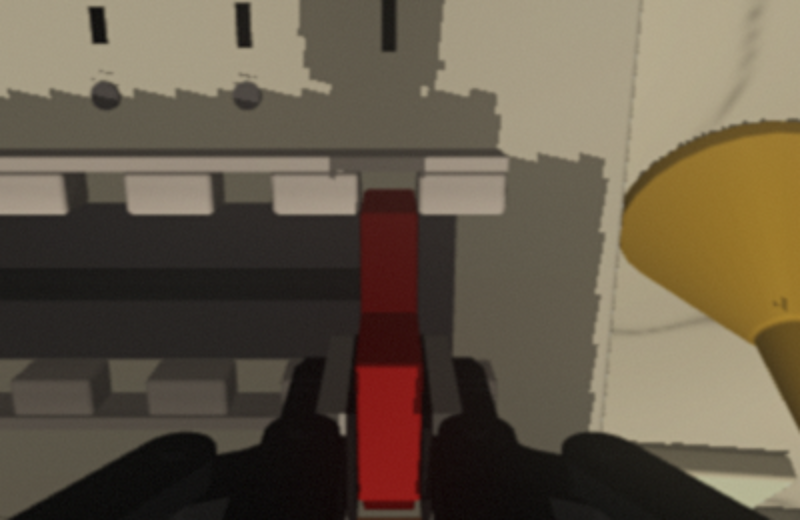

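Emit:
move_arm(motion="0.3 -2 0 0 0 0;0.6 -4 0 0 0 0;0.9 -6 0 0 0 0;1.2 -8 0 0 0 0;1.5 -10 0 0 0 0;1.9 -12 0 0 0 0;2.2 -14 0 0 0 0;2.4 -15.3 0 0 0 0;2.44 -15.8 0 0 0.1 0;2.44 -15.8 0 0 0.1 0")

```text
time: 8.15
tool_pos: [559.0, 43.5, 118.9]
tcp_rot: [-90.0, -34.8, 8.7]
ft_force: [0.3, 0.4, -0.2]
finger_gap: 11.6
```

```bash
python3 - <<'E'
from fit import *
where(d0);go(d0,0,-30,62)
s_=snap('wrist','w6'); cv2.imwrite('pics/w6v.png',cv2.resize(s_['image'][80:340,120:520],(800,520)))
E
```

```text
t 8.15 u,y,n [ -1.6 -31.2  60.8] F [ 0.3  0.4 -0.2] gap 11.6 q [  -6.  -25.  133.   14.   38. -113.]
target (0, -30, 62) shift cm [0.05 0.13 0.19] rot [ 0.04 -0.15  0.05]
```

View pics/w6v.png

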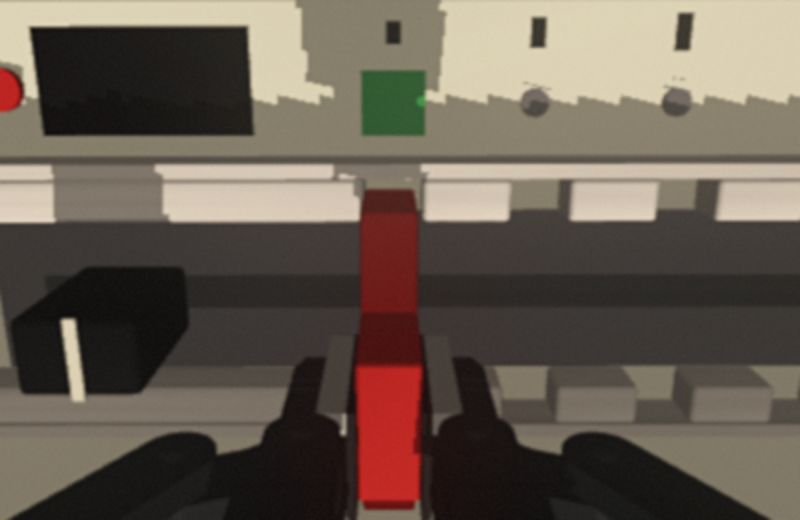

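Emit:
move_arm(motion="0.05 0.12 0.2 0 -0.1 0;0.6 0.2 -0.6 0 -0.1 0;1.1 0.28 -1.3 0 -0.1 0;1.4 0.33 -1.75 0 -0.1 0;1.4 0.33 -1.75 0 -0.1 0;1.4 0.33 -1.75 0 -0.1 0")

```text
time: 8.7
tool_pos: [572.8, 48.9, 101.7]
tcp_rot: [-90.0, -35.0, 8.9]
ft_force: [-0.6, -0.5, 0.1]
finger_gap: 11.2
```

```bash
python3 - <<'E'
from fit import *
where(d0);go(d0,0,-30,22)
E
```

```text
t 8.7 u,y,n [  0.3 -28.   38.5] F [-0.6 -0.5  0.1] gap 11.2 q [  -5.  -20.  132.   14.   35. -114.]
target (0, -30, 22) shift cm [ 0.94 -0.06 -1.37] rot [ 0.03 -0.04 -0.15]
```

Emit:
move_arm(motion="0.05 -0.2 0 0 0 0;0.05 -0.2 0 0 0 0;0.05 -0.2 0 0 0 0;0.05 -0.2 0 0 0 0")

```text
time: 9.03
tool_pos: [573.7, 46.0, 102.5]
tcp_rot: [-90.1, -35.0, 8.9]
ft_force: [0.4, 1.1, -0.3]
finger_gap: 11.4
```

```bash
python3 - <<'E'
from fit import *
where(d0);go(d0,0,-30,22)
s_=snap('wrist','w7'); cv2.imwrite('pics/w7v.png',cv2.resize(s_['image'][80:340,120:520],(800,520)))
E
```

```text
t 9.0333 u,y,n [  1.1 -31.   38.8] F [ 0.4  1.1 -0.3] gap 11.4 q [  -6.  -20.  132.   15.   35. -114.]
target (0, -30, 22) shift cm [ 0.85  0.24 -1.44] rot [ 0.04  0.05 -0.07]
```

View pics/w7v.png

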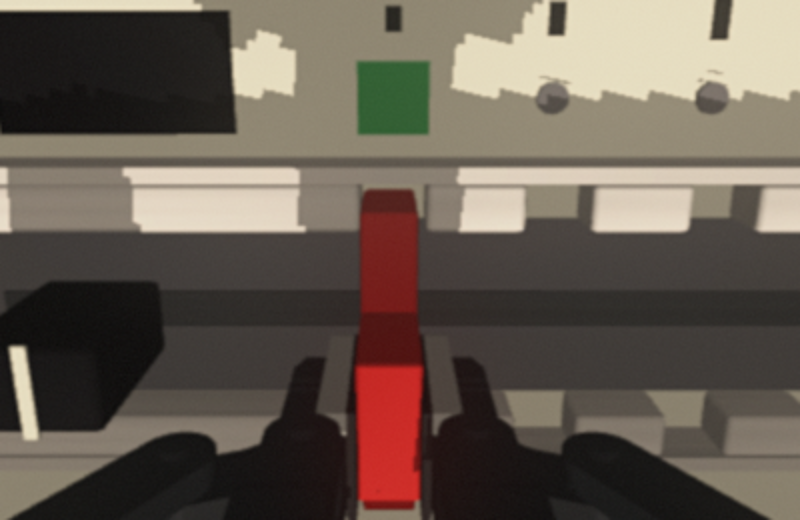

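Emit:
move_arm(motion="0 0.1 0 0 0 0;0.2 0.14 -0.4 0 0 0;0.4 0.17 -0.8 0 0 0;0.6 0.2 -1.1 0 0 0;0.75 0.22 -1.35 0 0 0;0.75 0.22 -1.35 0 0 0;0.75 0.22 -1.35 0 0 0")

```text
time: 9.67
tool_pos: [581.8, 48.2, 89.0]
tcp_rot: [-90.1, -35.1, 8.9]
ft_force: [4.2, 0.8, 0.2]
finger_gap: 11.6
```

```bash
python3 - <<'E'
from fit import *
where(d0);go(d0,0,-30,22)
E
```

```text
t 9.6667 u,y,n [  0.2 -30.   23. ] F [4.2 0.8 0.2] gap 11.6 q [  -5.  -17.  131.   15.   32. -115.]
target (0, -30, 22) shift cm [ 0.04  0.01 -0.1 ] rot [ 0.04  0.08 -0.07]
```

Emit:
move_arm(motion="0.08 0.02 -0.05 0 0 0;0.15 0.02 -0.12 0 0 0;0.15 0.02 -0.12 0 0 0;0.15 0.02 -0.12 0 0 0")

```text
time: 10.0
tool_pos: [582.8, 48.5, 88.1]
tcp_rot: [-90.1, -35.0, 8.9]
ft_force: [-7.2, -1.3, 11.5]
finger_gap: 11.7
```

```bash
python3 - <<'E'
from fit import *
where(d0);go(d0,0,-30,22)
E
```

```text
t 10.0 u,y,n [  0.5 -29.9  21.7] F [-7.2 -1.3 11.5] gap 11.7 q [  -5.  -17.  131.   15.   32. -115.]
target (0, -30, 22) shift cm [-0.06 -0.02 -0.01] rot [ 0.04  0.04 -0.1 ]
```

Emit:
move_arm(motion="0 0 0.05 0 0 0;0 0 0.05 0 0 0;0 0 0.05 0 0 0;0 0 0.05 0 0 0;-0.6 0 0.9 0 0 0;-1.2 -0.1 1.8 0 0 0;-1.8 -0.2 2.7 0 0 0;-2.7 -0.3 4 0 0 0;-4 -0.5 5.8 0 0 0;-5 -0.7 7.4 0 0 0", fingers=3.6)

```text
time: 10.83
tool_pos: [531.4, 41.6, 161.1]
tcp_rot: [-90.0, -34.9, 8.9]
ft_force: [0.6, 0.5, 0.1]
finger_gap: 36.0
```

```bash
python3 - <<'E'
from fit import *
where(d0);go(d0,0,-140,110);go(d0,0,-140,70);go(d0,0,-140,24)
s_=snap('wrist','w8'); cv2.imwrite('pics/w8v.png',cv2.resize(s_['image'][80:340,120:520],(800,520)))
E
```

```text
t 10.8333 u,y,n [-1.000e-01 -2.890e+01  1.113e+02] F [0.6 0.5 0.1] gap 36.0 q [  -7.  -35.  135.   13.   47. -112.]
target (0, -140, 110) shift cm [  1.77 -10.97  -0.1 ] rot [ 0.03 -0.09 -0.1 ]
target (0, -140, 70) shift cm [  4.04 -10.62  -3.37] rot [ 0.03 -0.09 -0.1 ]
target (0, -140, 24) shift cm [  6.64 -10.22  -7.14] rot [ 0.03 -0.09 -0.1 ]
```

View pics/w8v.png

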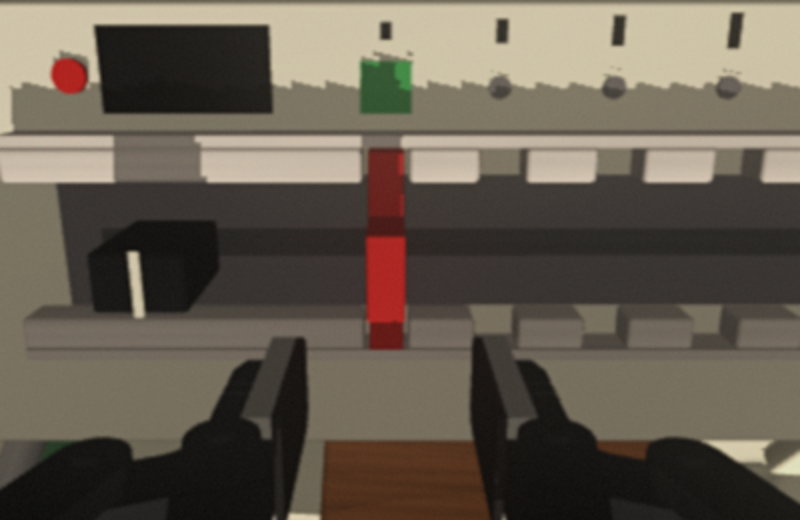

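Emit:
move_arm(motion="0.4 -2.5 0 0 0 0;0.8 -5 0 0 0 0;1.2 -7.5 0 0 0 0;1.6 -10 0 0 0 0;1.9 -12 -0.1 0 0 0;3 -11.8 -1.7 0 0 0;4.1 -11.6 -3.4 0 0 0;5.2 -11.4 -4.9 0 0 0;5.2 -11.4 -4.9 0 0 0", fingers=0)

```text
time: 11.63
tool_pos: [583.3, -71.8, 107.8]
tcp_rot: [-89.8, -34.7, 8.7]
ft_force: [-0.9, -0.1, -0.2]
finger_gap: -0.2
```

```bash
python3 - <<'E'
from fit import *
where(d0);go(d0,0,-150,24)
s_=snap('wrist','w9'); cv2.imwrite('pics/w9v.png',cv2.resize(s_['image'][80:340,120:520],(600,390)))
E
```

```text
t 11.6333 u,y,n [  -2.8 -148.9   48.1] F [-0.9 -0.1 -0.2] gap -0.2 q [ -23.  -16.  128.   27.   41. -138.]
target (0, -150, 24) shift cm [ 1.61  0.13 -1.81] rot [-0.09 -0.31 -0.07]
```

View pics/w9v.png

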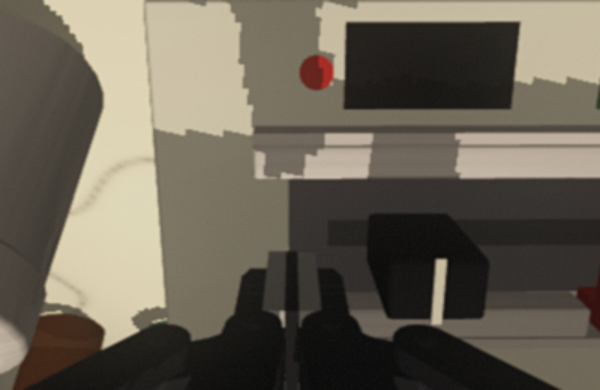

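Emit:
move_arm(motion="0.5 0.05 -0.6 0 0 0;1 0.1 -1.2 0 -0.2 0;1.5 0.1 -1.75 0 -0.3 0;1.5 0.1 -1.75 0 -0.3 0;1.4 0.8 -1.75 0 -0.3 0;1.3 1.6 -1.75 0 -0.3 0;1.2 2.4 -1.75 0 -0.3 0;1.1 3.2 -1.75 0 -0.3 0;1 4 -1.75 0 -0.3 0;1 4 -1.75 0 -0.3 0")

```text
time: 12.52
tool_pos: [594.3, -31.4, 95.6]
tcp_rot: [-90.1, -35.3, 9.0]
ft_force: [0.3, -0.0, 0.3]
finger_gap: 0.0
```

```bash
python3 - <<'E'
from fit import *
where(d0);go(d0,0,-92,24)
E
```

```text
t 12.5167 u,y,n [   4.2 -110.6   28.3] F [ 0.3 -0.   0.3] gap 0.0 q [ -17.  -14.  129.   25.   36. -132.]
target (0, -92, 24) shift cm [-0.39  1.83 -0.59] rot [ 0.05  0.36 -0.13]
```

Emit:
move_arm(motion="-0.1 0.3 -0.2 0 0.2 0;-0.2 0.6 -0.4 0 0.3 0;-0.3 0.9 -0.5 0 0.3 0;-0.35 1.2 -0.5 0 0.3 0;-0.4 1.5 -0.5 0 0.3 0")

```text
time: 12.93
tool_pos: [590.8, -17.6, 90.1]
tcp_rot: [-90.1, -35.0, 8.8]
ft_force: [1.4, -2.2, 1.6]
finger_gap: 0.1
```

```bash
python3 - <<'E'
from fit import *
where(d0);go(d0,0,-86,24)
s_=snap('wrist','w10'); cv2.imwrite('pics/w10v.png',cv2.resize(s_['image'][80:340,120:520],(600,390)))
E
```

```text
t 12.9333 u,y,n [ -0.1 -96.4  24.6] F [ 1.4 -2.2  1.6] gap 0.1 q [ -15.  -15.  129.   24.   35. -130.]
target (0, -86, 24) shift cm [-0.12  1.04 -0.05] rot [ 0.05  0.05 -0.06]
```

Emit:
move_arm(motion="-0.05 0.1 0 0 0 0;-0.05 0.2 0 0 0 0;-0.05 0.3 0 0 0 0;-0.1 0.4 0 0 0 0;-0.1 0.5 0 0 0 0;-0.1 0.6 0 0 0 0")

```text
time: 13.48
tool_pos: [589.4, -11.4, 89.7]
tcp_rot: [-90.0, -35.0, 8.9]
ft_force: [-1.0, -2.2, 1.7]
finger_gap: -0.0
```

```bash
cat > gap.py <<'E'
from fit import *
def chk(f):
    i=snap('wrist',f)['image'].astype(int)[80:340,120:520]
    h=cv2.cvtColor(i.astype(np.uint8),cv2.COLOR_BGR2HSV)
    red=((h[...,0]<8)|(h[...,0]>172))&(h[...,1]>150)&(h[...,2]>60)
    blk=(i.max(2)<42)
    for v in range(0,260,10):
        R=np.flatnonzero(red[v]); B=np.flatnonzero(blk[v])
        print(v,'red',(R.min(),R.max(),len(R)) if len(R)>3 else '-','blk',(B.min(),B.max(),len(B)) if len(B)>3 else '-')
E
python3 - <<'E'
from gap import *
where(d0);chk('w11')
E
```

```text
t 13.4833 u,y,n [ -0.7 -90.2  24.5] F [-1.  -2.2  1.7] gap -0.0 q [ -14.  -15.  130.   23.   35. -128.]
0 red - blk -
10 red - blk (np.int64(107), np.int64(237), 131)
20 red - blk (np.int64(107), np.int64(237), 131)
30 red - blk (np.int64(108), np.int64(236), 129)
40 red (np.int64(74), np.int64(96), 23) blk (np.int64(109), np.int64(236), 128)
50 red (np.int64(74), np.int64(98), 25) blk (np.int64(110), np.int64(236), 127)
60 red - blk (np.int64(110), np.int64(236), 127)
70 red - blk (np.int64(111), np.int64(235), 125)
80 red - blk -
90 red - blk -
100 red - blk -
110 red (np.int64(313), np.int64(353), 35) blk -
120 red (np.int64(315), np.int64(352), 38) blk -
130 red (np.int64(314), np.int64(351), 38) blk -
140 red (np.int64(313), np.int64(350), 38) blk -
150 red (np.int64(312), np.int64(349), 38) blk -
160 red (np.int64(312), np.int64(352), 40) blk (np.int64(171), np.int64(306), 87)
170 red (np.int64(313), np.int64(364), 49) blk (np.int64(152), np.int64(306), 109)
180 red (np.int64(309), np.int64(375), 62) blk (np.int64(165), np.int64(300), 108)
190 red (np.int64(309), np.int64(377), 62) blk (np.int64(160), np.int64(307), 119)
200 red (np.int64(312), np.int64(376), 56) blk (np.int64(158), np.int64(310), 112)
210 red (np.int64(314), np.int64(374), 50) blk (np.int64(154), np.int64(309), 131)
220 red (np.int64(314), np.int64(372), 53) blk (np.int64(94), np.int64(308), 192)
230 red (np.int64(315), np.int64(370), 54) blk (np.int64(75), np.int64(313), 239)
240 red (np.int64(337), np.int64(369), 33) blk (np.int64(55), np.int64(334), 280)
250 red - blk (np.int64(36), np.int64(352), 317)
```

Emit:
move_arm(motion="0 0.1 0 0 0 0;0 0.2 0 0 0 0;-0.05 0.3 0 0 0 0")

```text
time: 13.78
tool_pos: [588.9, -8.4, 89.6]
tcp_rot: [-90.0, -35.0, 8.9]
ft_force: [2.1, -2.5, -1.4]
finger_gap: -0.3
```

Emit:
move_arm(motion="0 0.1 0 0 0 0;0 0.15 0 0 0 0;0 0.15 0 0 0 0")

```text
time: 14.03
tool_pos: [588.8, -6.8, 89.6]
tcp_rot: [-90.0, -35.0, 8.9]
ft_force: [-0.9, -1.7, 0.4]
finger_gap: -0.1
```

```bash
python3 - <<'E'
from gap import *
where(d0);chk('w12')
E
```

```text
t 14.0333 u,y,n [ -0.6 -85.5  24.3] F [-0.9 -1.7  0.4] gap -0.1 q [ -13.  -15.  130.   22.   35. -127.]
0 red - blk -
10 red - blk (np.int64(96), np.int64(227), 132)
20 red - blk (np.int64(97), np.int64(227), 131)
30 red - blk (np.int64(98), np.int64(226), 129)
40 red (np.int64(63), np.int64(86), 24) blk (np.int64(99), np.int64(226), 128)
50 red (np.int64(63), np.int64(88), 26) blk (np.int64(100), np.int64(226), 127)
60 red - blk (np.int64(100), np.int64(226), 127)
70 red - blk (np.int64(101), np.int64(225), 125)
80 red - blk -
90 red - blk -
100 red - blk -
110 red (np.int64(303), np.int64(342), 38) blk -
120 red (np.int64(304), np.int64(340), 37) blk -
130 red (np.int64(304), np.int64(340), 37) blk -
140 red (np.int64(303), np.int64(339), 37) blk -
150 red (np.int64(302), np.int64(338), 37) blk -
160 red (np.int64(301), np.int64(341), 40) blk (np.int64(179), np.int64(289), 84)
170 red (np.int64(301), np.int64(352), 51) blk (np.int64(151), np.int64(295), 102)
180 red (np.int64(303), np.int64(362), 56) blk (np.int64(165), np.int64(301), 109)
190 red (np.int64(310), np.int64(364), 53) blk (np.int64(160), np.int64(307), 119)
200 red (np.int64(313), np.int64(363), 50) blk (np.int64(158), np.int64(310), 112)
210 red (np.int64(312), np.int64(362), 47) blk (np.int64(154), np.int64(309), 131)
220 red (np.int64(310), np.int64(360), 44) blk (np.int64(94), np.int64(308), 192)
230 red (np.int64(319), np.int64(358), 38) blk (np.int64(75), np.int64(313), 239)
240 red (np.int64(333), np.int64(357), 25) blk (np.int64(55), np.int64(332), 278)
250 red - blk (np.int64(36), np.int64(352), 317)
```

Emit:
move_arm(motion="0 0.1 0 0 0 0;0 0.2 0 0 0 0;-0.05 0.3 0 0 0 0;-0.05 0.35 0 0 0 0")

```text
time: 14.42
tool_pos: [588.6, -3.4, 89.8]
tcp_rot: [-90.0, -35.0, 8.9]
ft_force: [-0.2, -2.6, -1.6]
finger_gap: 0.1
```

Emit:
move_arm(motion="0 0.05 0 0 0 0;0 0.1 0 0 0 0;0 0.15 0 0 0 0")

```text
time: 14.67
tool_pos: [588.5, -2.0, 89.8]
tcp_rot: [-90.0, -35.0, 8.9]
ft_force: [-2.0, -2.8, -1.0]
finger_gap: 0.1
```

Emit:
move_arm(motion="0 0.05 0 0 0 0;0 0.1 0 0 0 0;0 0.1 0 0 0 0")

```text
time: 14.92
tool_pos: [588.6, -0.9, 89.9]
tcp_rot: [-90.0, -35.0, 8.9]
ft_force: [-0.8, -2.2, -1.1]
finger_gap: 0.2
```

```bash
python3 - <<'E'
from gap import *
where(d0);chk('w13')
E
```

```text
t 14.9167 u,y,n [  0.1 -79.7  24.2] F [-0.8 -2.2 -1.1] gap 0.2 q [ -13.  -15.  130.   22.   34. -126.]
0 red - blk -
10 red - blk (np.int64(84), np.int64(214), 131)
20 red - blk (np.int64(85), np.int64(214), 130)
30 red - blk (np.int64(85), np.int64(214), 130)
40 red (np.int64(50), np.int64(74), 25) blk (np.int64(86), np.int64(213), 128)
50 red (np.int64(51), np.int64(74), 24) blk (np.int64(87), np.int64(214), 128)
60 red - blk (np.int64(88), np.int64(213), 126)
70 red - blk (np.int64(88), np.int64(213), 126)
80 red - blk -
90 red - blk -
100 red - blk -
110 red (np.int64(290), np.int64(328), 39) blk -
120 red (np.int64(292), np.int64(327), 36) blk -
130 red (np.int64(291), np.int64(326), 36) blk -
140 red (np.int64(291), np.int64(325), 35) blk -
150 red (np.int64(290), np.int64(324), 35) blk -
160 red (np.int64(290), np.int64(329), 40) blk (np.int64(179), np.int64(288), 70)
170 red (np.int64(296), np.int64(339), 44) blk (np.int64(132), np.int64(295), 94)
180 red (np.int64(304), np.int64(349), 46) blk (np.int64(165), np.int64(302), 110)
190 red (np.int64(311), np.int64(349), 39) blk (np.int64(160), np.int64(309), 122)
200 red (np.int64(314), np.int64(347), 34) blk (np.int64(158), np.int64(310), 112)
210 red (np.int64(312), np.int64(346), 35) blk (np.int64(155), np.int64(309), 130)
220 red (np.int64(311), np.int64(345), 35) blk (np.int64(95), np.int64(309), 192)
230 red (np.int64(314), np.int64(343), 30) blk (np.int64(75), np.int64(312), 238)
240 red (np.int64(333), np.int64(342), 10) blk (np.int64(55), np.int64(332), 277)
250 red - blk (np.int64(36), np.int64(352), 317)
```

Emit:
move_arm(motion="0 0.05 0 0 0 0;0 0.1 0 0 0 0;0 0.1 0 0 0 0")

```text
time: 15.22
tool_pos: [588.6, 0.0, 89.9]
tcp_rot: [-90.1, -35.0, 8.9]
ft_force: [-2.3, -2.9, -0.2]
finger_gap: -0.0
```

Emit:
move_arm(motion="0 0.05 0 0 0 0;0 0.1 0 0 0 0;0 0.1 0 0 0 0")

```text
time: 15.47
tool_pos: [588.6, 1.0, 89.9]
tcp_rot: [-90.1, -35.0, 8.9]
ft_force: [-2.6, -3.3, 0.2]
finger_gap: 0.2
```

```bash
python3 - <<'E'
from gap import *
where(d0);chk('w14')
E
```

```text
t 15.4667 u,y,n [  0.4 -77.8  24. ] F [-2.6 -3.3  0.2] gap 0.2 q [ -12.  -16.  130.   21.   34. -126.]
0 red - blk -
10 red - blk (np.int64(79), np.int64(210), 132)
20 red - blk (np.int64(80), np.int64(210), 131)
30 red - blk (np.int64(81), np.int64(209), 129)
40 red (np.int64(45), np.int64(70), 26) blk (np.int64(82), np.int64(209), 128)
50 red (np.int64(47), np.int64(70), 24) blk (np.int64(83), np.int64(209), 127)
60 red - blk (np.int64(83), np.int64(209), 127)
70 red - blk (np.int64(84), np.int64(209), 126)
80 red - blk -
90 red - blk -
100 red - blk -
110 red (np.int64(286), np.int64(328), 43) blk -
120 red (np.int64(292), np.int64(327), 36) blk -
130 red (np.int64(292), np.int64(326), 35) blk -
140 red (np.int64(291), np.int64(326), 36) blk -
150 red (np.int64(290), np.int64(325), 36) blk -
160 red (np.int64(291), np.int64(330), 40) blk (np.int64(178), np.int64(288), 73)
170 red (np.int64(297), np.int64(341), 45) blk (np.int64(176), np.int64(295), 91)
180 red (np.int64(304), np.int64(350), 47) blk (np.int64(165), np.int64(302), 110)
190 red (np.int64(311), np.int64(350), 40) blk (np.int64(160), np.int64(309), 121)
200 red (np.int64(313), np.int64(349), 37) blk (np.int64(158), np.int64(311), 113)
210 red (np.int64(312), np.int64(347), 36) blk (np.int64(155), np.int64(309), 129)
220 red (np.int64(311), np.int64(346), 36) blk (np.int64(95), np.int64(309), 191)
230 red (np.int64(314), np.int64(344), 31) blk (np.int64(75), np.int64(313), 238)
240 red (np.int64(333), np.int64(343), 11) blk (np.int64(55), np.int64(332), 278)
250 red - blk (np.int64(36), np.int64(352), 315)
```

Emit:
move_arm(motion="0 0.04 0 0 0 0;0 0.08 0 0 0 0;0 0.08 0 0 0 0")

```text
time: 15.77
tool_pos: [588.6, 1.1, 89.9]
tcp_rot: [-90.1, -35.0, 8.9]
ft_force: [-3.7, -7.7, 2.0]
finger_gap: -0.1
```

Emit:
move_arm(motion="0 -0.2 0 0 0 0;0.1 -0.6 0 0 0 0;0.2 -1.4 0 0 0 0;0.3 -2.4 0 0 0 0;-0.8 -2.6 1.6 0 0 0;-2 -2.8 3.3 0 0 0;-3.2 -3 5 0 0 0;-4.7 -3.2 7.2 0 0 0;-6 -2 9 0 0 0;-6.5 0 9 0 0 0")

```text
time: 16.6
tool_pos: [525.1, 0.1, 185.5]
tcp_rot: [-90.2, -35.4, 8.8]
ft_force: [0.9, 0.6, 0.6]
finger_gap: -0.5
```

Emit:
move_arm(motion="-0.3 2.5 0 0 0 0;-0.5 4 0 0 0 0;-0.5 4 0 0 0 0;-0.5 4 0 0 0 0")

```text
time: 16.93
tool_pos: [518.7, 42.8, 180.3]
tcp_rot: [-90.1, -35.1, 9.0]
ft_force: [0.3, -0.5, 0.0]
finger_gap: -0.0
```

```bash
python3 - <<'E'
from gap import *
where(d0);chk('w15')
sc1=snap('scene','s2'); a=load('scene0')
dif=cv2.absdiff(sc1['image'],a['image']).max(2)>60
print(dif[100:280,150:370].sum(), cv2.boundingRect(dif[:,:390].astype(np.uint8)))
s_=load('w15'); print([(y,(proj(s_,W(d0,P(0,y,52)))[0]-[120,80]).round(1)) for y in(-30,-36,-24)],(proj(s_,W(d0,[P(35,-30,26),P(-35,-30,26),P(-35,-30,42)]))-[120,80]).round(1))
E
```

```text
t 16.9333 u,y,n [  0.8 -25.8 134. ] F [ 0.3 -0.5  0. ] gap -0.0 q [  -8.  -40.  136.   12.   50. -112.]
0 red - blk -
10 red - blk -
20 red - blk (np.int64(57), np.int64(133), 77)
30 red (np.int64(36), np.int64(49), 14) blk (np.int64(58), np.int64(134), 77)
40 red (np.int64(38), np.int64(49), 12) blk (np.int64(59), np.int64(134), 76)
50 red - blk (np.int64(59), np.int64(135), 77)
60 red - blk -
70 red (np.int64(184), np.int64(198), 15) blk -
80 red (np.int64(184), np.int64(198), 15) blk -
90 red (np.int64(184), np.int64(199), 16) blk -
100 red (np.int64(184), np.int64(198), 15) blk -
110 red (np.int64(182), np.int64(200), 19) blk (np.int64(59), np.int64(354), 111)
120 red (np.int64(182), np.int64(200), 19) blk (np.int64(138), np.int64(181), 37)
130 red (np.int64(182), np.int64(200), 19) blk (np.int64(138), np.int64(181), 37)
140 red (np.int64(183), np.int64(200), 18) blk (np.int64(139), np.int64(181), 35)
150 red (np.int64(184), np.int64(198), 15) blk -
160 red (np.int64(185), np.int64(198), 14) blk -
170 red - blk (np.int64(191), np.int64(197), 7)
180 red - blk (np.int64(166), np.int64(222), 30)
190 red - blk (np.int64(161), np.int64(227), 39)
200 red - blk (np.int64(159), np.int64(230), 42)
210 red - blk (np.int64(156), np.int64(233), 65)
220 red - blk (np.int64(95), np.int64(294), 151)
230 red - blk (np.int64(75), np.int64(314), 240)
240 red - blk (np.int64(52), np.int64(333), 282)
250 red - blk (np.int64(34), np.int64(352), 319)
1756 (268, 142, 122, 141)
[(-30, array([188. , 130.5])), (-36, array([179. , 130.4])), (-24, array([196.9, 130.5]))] [[188.5 164.1]
 [188.4  72.8]
 [188.1  76. ]]
```

```bash
python3 -c "
from bench import r
print(r.hand_in())"
```

```text
the job is handed in; nothing more can be done
None
```

I moved the red stop to the green-tagged slot, pushed the black slider up against it, and let go. I handed the job in at about 17 s on the robot's clock, with the arm clear.

**What was done, in order:**
- **Slider down:** it stood near the green slot, so I pushed it down to about desk y = -108 mm.
- **Stop moved:** I lifted the small stop out of its slot at y = 130 mm and lowered it into the green-tagged slot at y = -30 mm. The two red look-alikes on the table were left alone. It stopped at the same gripper height as when it was seated before, with about 13 N back from the panel.
- **Slider up:** I pushed it up from the low-power side with closed fingers. The force stayed around 2–3 N until it met the stop, then rose to about 8 N once the stop had used up its roughly 2 mm of play in the slot.

**Last checks:**
- **After release:** in the last wrist image the black cap ends at pixel column 181 and the red head starts at 182, so they touch. The stop stands straight, with its ends where a seated stop should show.
- **Limits of these checks:** the 12-picture limit ran out before the final push. From then on I checked only by pixel measurements and force readings, not by eye.
- **Other objects:** I felt no contact with the bowls, canister, funnel, spoon or jar. I did not check each one's position separately. A before-and-after comparison of the scene pictures settled nothing, because the arm was in the way.

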